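# Hook the chip tray out from under the bench engraver

## Task

The steel chip tray under the front ledge of the bench engraver has to come out for emptying, but its pull eye is out of sight below the ledge. Pick up the hooked rod, reach it under the ledge and feel lightly sideways until its hook is through the eye, then draw the tray gently all the way out to its stop with the rod. Finally unhook the rod and lay it flat on the bench; do not lean hard on the eye or jab at the machine, keep the gripper off it, and leave everything else where it is.

Things in the scene. Friction and masses are not known exactly. Their poses are not given: they have to be found in the camera images.
- engraver: Bench engraving machine, fixed, blue below, grey above, 400 mm wide (y), 320 deep (x), 140 high plus gantry. Origin on the bench below the middle of the ledge's front edge, which is the plane x = 0; x points into the machine, z up. Turned up to 0.2 rad either way. In its front, below the ledge, is a recess 240 mm wide (y -120 to 120), from the bench to the ledge's underside 85 mm up.
- ledge (a point): Middle of the ledge's lower front edge, 85 mm above the bench; axes as the engraver's. At the start the tray's face and its pull eye lie behind and below it, hidden from above.
- tray_face (a point): Middle of the chip tray's upright steel front face (200 mm wide, 6 to 68 mm above the bench), at 41 mm height; 65 mm behind the ledge's edge when the tray is fully in, and it moves with the tray. Axes as the engraver's: -x is out of the face. The pull eye is fixed on this face, its middle anywhere from y = -40 to 40 mm: this differs each time and is not measured.
- tray (a joint): How far the chip tray is drawn out (along the engraver's -x), in m: 0 fully in, 0.080 at its slightly cushioned outer stop; starts at 0 to 0.015. It slides with 3 N of friction plus 15 N per m/s and stays where left. On the tray's face is the pull eye: a stiff upright loop of 7 mm round steel bar in an x-z plane (7 mm thick in y), hole looking along y.
- eye_level (a point): Point 13 mm out in front of tray_face, 41 mm above the bench, moving with the tray: the eye's hole has its centre at this depth (x) and height, but up to 40 mm to either side (y). The hole is 21 mm long in x, from the tray's face to the eye's outer post, and 27 mm high; the post's outside is 30 mm from the face. More than 6 N of the rod sideways or 20 N of pull harms the eye.
- hook_grip (a point): Centre of the hooked rod's wooden handle, a block 90 mm long (x), 22 wide (y), 30 high (z): 15 mm above the bench when it lies flat. Loose, about 160 g. x points along the rod to the hook, y to the side the tip is bent to, z up. A 7 mm round steel rod runs level from the handle's front to x = 160 mm and is bent there square to +y, level; the tip ends at y = 25.5 mm.
- hook_nose (a point): Bend of the hooked rod, on the bar's centre line: 160 mm along x from hook_grip, at the same height, same axes.
There are look-alikes about, which are no part of the job. What is shaped like the part that bears hook_grip but blue is not meant.

How it is judged:
By the outcome, as a careful person would: the job done as asked, in the order asked, and still so for the second after the job is handed in, with the robot touching nothing.
It also fails if it takes over 66 s, if anything falls off the work surface, if the arm or the gripper's body presses on something with over 40 N, if the wrist force passes 120 N, or if a joint passes its speed limit or range.

## Robot

A 6-joint arm with a two-finger parallel gripper is mounted at the origin on the work surface. World frame = base frame: x ahead of the robot, y to its left, z up, the work surface at z = 0. Lengths are in m, angles in rad, forces in N, time in s.
With the tool pointing down it reaches from about 0.375 to 0.9 m from the base axis. Payload 3.1 kg.
Tool frame: the origin (TCP) lies at the centre of the arm's flange, where the gripper is bolted on; the fingertips stand 182 mm ahead of it and the grasp point (between the pads) lies 164 mm ahead of it; z points along the fingers, y is the line along which they close (so a half turn about z gives the same grasp; the last joint's range is limited). The gripper opens to 87 mm and grips with 3 to 60 N. Pads are 19 mm wide; open, the fingers measure 117 mm over their backs; the gripper's body (75 mm by 190 mm) begins 51 mm behind the grasp point.
Start: joints at [1.036, 0.527, 1.433, -0, 1.181, -0.178], TCP at [0.218, 0.586, 0.405] pointing down, gripper open.
Joint ranges: [-3.08, 3.08], [-0.75, 2.2], [0.22, 2.44], [-1.43, 4.57], [0, 2.65], [-2.85, 2.85]. Speed limits (rad/s): [2.79, 2.79, 3.14, 3.14, 3.14, 3.14].

## Interface

Orientations are given as a unit quaternion [x, y, z, w].
In Python, from rig import * gives the robot as it stands.
- The arm moves only by the tool move_arm, never from a script. Its argument "commands" is a list that holds one entry, the list of rows, each a list of 6 numbers: the shift along the tool's x, y, z in units of 40 mm (1.0 is 40 mm), then the turn, a rotation vector about the tool's x, y, z in rad. A call has 1 to 12 rows; each row is the pose to reach, as a shift and turn from the pose commanded when the call began, along the tool's axes at that moment; what a row does not reach only later rows make up. A row lasts 1/8 s, in which the tool goes at most 62.5 mm and 10.7 degrees, less where a joint would pass 70% of its speed; a pose out of reach is approached as far as the arm can. A call with a gripper value outside its range is refused whole. "claw" is the closure, from -1 (fully open) to 1 (shut), so that 0 is half open, set as the call begins (left out, the last holds). The fingers move at their own pace and stop on an object; "squeeze" is the grip in N (left out, the last holds). Time passes only in rows, so rows that repeat a pose let the fingers close. It gives the time, the measured TCP pose, the force, the opening and the grip force at its end, in the units of the state.
- get_obs(): the state, without advancing time (a new reading comes with each control period).
- camera(name): name is "scene" or "top" or "wrist"; returns a dict with "pixels" (400x640x3 uint8, blue, green, red), "range_z" (400x640 float32, m along the optical axis (not along the pixel's ray), 0 where there is no reading), "camera_matrix" (3x3 intrinsics, pixels), "extrinsics" (4x4, takes a point from world to camera coordinates). Camera axes: x right, y up, looking along -z (the intrinsics and any distortion apply to the point x, -y, -z); pixel columns grow to the right and rows downward; lengths in m; the calibration is good to about 2 mm. A picture is of the moment at which its call begins.
- hand_in(): hands the job in; it is judged then, once.
The state is a dict: "time": time; "q": joint angles; "joint_velocities": joint speeds; "joint_torque": joint torques, N m; "position": TCP position; "tool_rot": TCP orientation; "ft_force": force on the tool from outside, world axes, zero at the start; "moment": the same for the moment, N m; "grip_width": finger opening in m; "grip_force": force on a finger pad.
Only numpy, scipy, OpenCV 4.12 (cv2) and the standard library are available. Lean on these libraries where they do the work, as an engineer would, in place of code of your own. Each camera call takes 0.05 s, during which the arm holds its last target. There are 200 camera calls.

## Working session

There is one attempt and no reset: what is moved stays moved. The work goes in short steps, Python scripts to look and compute and a tool call to move; the robot and the scene stay as the last step left them, time stands still between calls to the robot, and variables do not carry over. Pictures are saved under pics/ and viewed, at most 10 in all, crops included, and the job is handed in when it is done.

Besides the shell and the picture viewer there is one more tool, called by a JSON object that holds its "method" and its "body", one argument or row to a line. move_arm: Moves the arm, as the interface text tells. Its arguments: {"type":"object","properties":{"commands":{"type":"array","items":{"type":"array","items":{"type":"array","items":{"type":"number"}}}},"claw":{"type":"number"},"squeeze":{"type":"number"}},"required":["commands"]}

```bash
mkdir -p pics; cat > h.py <<'E'
from rig import *
import numpy as np, cv2
from scipy.spatial.transform import Rotation as R
def pts(c):
    K=c["camera_matrix"];E=c["extrinsics"];z=c["range_z"]
    v,u=np.mgrid[:400,:640]
    x=(u-K[0,2])/K[0,0]*z;y=(v-K[1,2])/K[1,1]*z
    P=np.stack([x,-y,-z],-1)
    return (P-E[:3,3])@E[:3,:3]
E
python3 - <<'E'
from h import *
o=get_obs();print({k:np.round(v,3) for k,v in o.items()})
for n in ["scene","top"]:
    c=camera(n);cv2.imwrite(f"pics/{n}0.png",c["pixels"]);np.savez(f"{n}0.npz",**c)
E
```

```text
{'time': np.float64(0.0), 'q': array([ 1.036,  0.528,  1.434, -0.   ,  1.181, -0.178]), 'joint_velocities': array([-0.001,  0.001, -0.001, -0.001, -0.001,  0.   ]), 'joint_torque': array([-1.0000e-03, -4.4003e+01, -1.7660e+01,  6.3000e-02,  5.8000e-02,
       -0.0000e+00]), 'position': array([0.218, 0.585, 0.404]), 'tool_rot': array([ 0.177,  0.984, -0.001, -0.   ]), 'ft_force': array([-0.345,  0.646,  0.045]), 'moment': array([-0.011, -0.017, -0.011]), 'grip_force': np.float64(0.0), 'grip_width': np.float64(0.087)}
```

View pics/scene0.png

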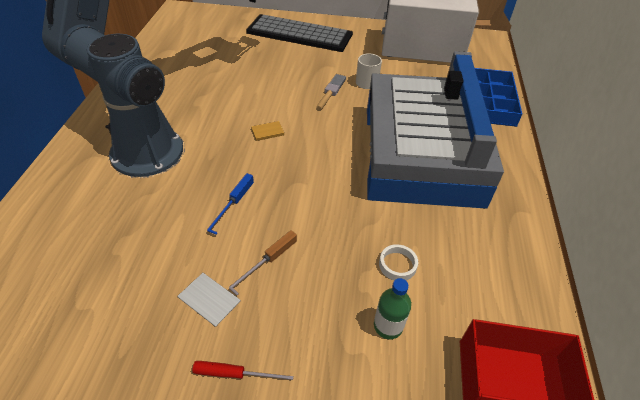

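View pics/top0.png

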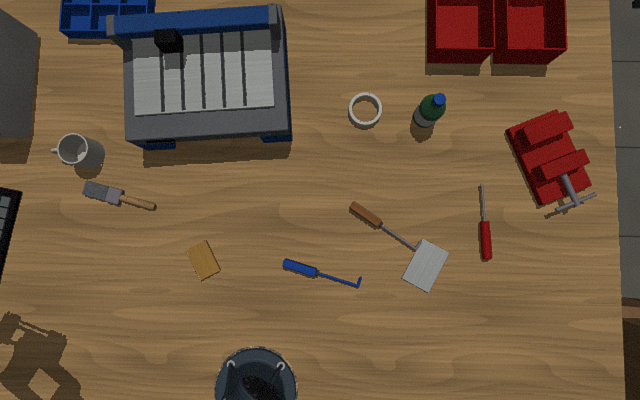

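```bash
python3 - <<'E'
from h import *
for n in ["top","scene"]:
    c=dict(np.load(f"{n}0.npz"));P=pts(c);b=c["pixels"].astype(int);hsv=cv2.cvtColor(c["pixels"],cv2.COLOR_BGR2HSV)
    if n=="top":
        cv2.imwrite("pics/crop1.png",np.hstack([cv2.resize(c["pixels"][190:300,340:460],None,fx=5,fy=5,interpolation=cv2.INTER_CUBIC)]))
        for v in range(236,294,6): print(v,(P[v,400:456:5,2]*1000).round().astype(int))
        print(P[214,366],P[248,416])
        m=(P[...,2]>0.018)&(P[...,2]<0.06)
        s=np.zeros_like(m);s[195:235,340:385]=1
        q=P[m&s];r=cv2.minAreaRect((q[:,:2]*1000).astype(np.float32));print("handle",r,np.median(q[:,2]))
    # ledge: top front edge of grey; points z 0.13-0.15
    m=(P[...,2]>0.07)&(P[...,2]<0.16)&(P[...,0]>0.3)
    s=np.zeros_like(m)
    if n=="top": s[0:150,110:300]=1
    else: s[50:210,360:505]=1
    q=P[m&s];print(n,"engr",cv2.minAreaRect((q[:,:2]*1000).astype(np.float32)),len(q),np.percentile(q[:,2],[5,50,95]))
E
```

```text
236 [-4 -2 -1  0 -4 -4 -1 -1 -1 -4 -2 -3]
242 [ 1 18 -5 -4 14  1  3 -1  1 -2  2  0]
248 [ 2 -1  2 18  5  9 11  2  4 -5 -2  0]
254 [-4 -4 -1  2  7  7  3  3  5  4 -2  0]
260 [-5  1  0  4  7  5  7  5  6  3 -1 -2]
266 [-3  1 10  5  9  5  3  4  9  0 -5  0]
272 [ 1  7  1  5  4  3  6  5  0 -1 -6 -1]
278 [ 3  3  3  4  6  4  7  5 -4 -3 -3  1]
284 [-5 -2 -3  3  3  9 10 -2 -1 -2 -3 -5]
290 [-3  2  0 -4 -1  8  0  1 -5  1  3 -2]
[ 0.45724221 -0.28195784  0.02706622] [ 0.37119889 -0.41452016  0.01620908]
handle ((456.284423828125, -283.3852844238281), (97.54254150390625, 22.020605087280273), 56.29768371582031) 0.028177668692469026
top engr ((793.5037841796875, 130.7273406982422), (324.8595886230469, 400.5889587402344), 4.778883457183838) 16930 [0.12755893 0.14460612 0.14941398]
scene engr ((774.8314819335938, 226.81118774414062), (325.6528625488281, 618.7138671875), 7.762076377868652) 11391 [0.08128637 0.14024306 0.14878163]
```

View pics/crop1.png

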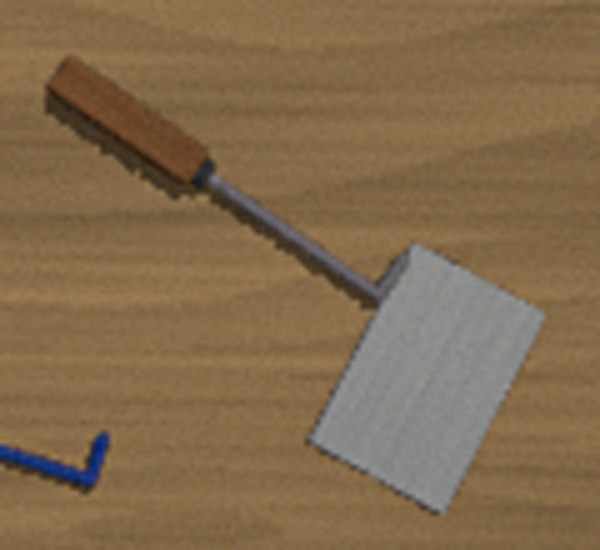

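```bash
cat >> h.py <<'E'
def T(o=None):
    o=o or get_obs();M=np.eye(4);M[:3,:3]=R.from_quat(o["tool_rot"]).as_matrix();M[:3,3]=o["position"];return M
def go(p,Rt):
    "row for TCP target p, rotation matrix Rt"
    M=T();d=M[:3,:3].T@(np.array(p)-M[:3,3])/0.04;w=R.from_matrix(M[:3,:3].T@Rt).as_rotvec()
    print("row",np.round(np.r_[d,w],3).tolist())
def down(a):
    "tool down, tool y at world angle a"
    y=np.array([np.cos(a),np.sin(a),0]);z=np.array([0,0,-1.]);return np.c_[np.cross(y,z),y,z]
E
python3 - <<'E'
from h import *
c=camera("wrist");M=T();E=np.linalg.inv(c["extrinsics"]);C=np.linalg.inv(M)@E
print(C.round(3),c["camera_matrix"].round(1))
# front edge of ledge in top view: grey->wood boundary per column
t=dict(np.load("top0.npz"));P=pts(t)
e=[]
for u in range(180,255,3):
    col=P[100:170,u];i=np.where(col[:,2]>0.11)[0].max();e.append(col[i])
e=np.array(e);print(e[::5].round(3));k=np.polyfit(e[:,1],e[:,0],1);print("edge slope",k, "yaw",-np.arctan(k[0]))
# grasp pose
a=np.deg2rad(-123.7);
# look pose: engraver yaw
y=0.0834;
xe=np.array([np.cos(y),np.sin(y),0]);ye=np.array([-np.sin(y),np.cos(y),0]);O=np.array([.633,.117,0])
th=np.deg2rad(45)
tz=xe*np.sin(th)-np.array([0,0,1])*np.cos(th); ty=ye; tx=np.cross(ty,tz)
Rt=np.c_[tx,ty,tz]
tgt=O+xe*0.05+np.array([0,0,.041])
print("cam if tool at p:",)
for d in (0.3,0.36):
    cam=tgt-tz*d; # optical axis assumed ~tool z
    p=cam-Rt@C[:3,3]; print(d,cam,p); go(p,Rt)
E
```

```text
[[ 0.001  0.963  0.269  0.074]
 [ 1.    -0.001  0.    -0.   ]
 [ 0.001  0.269 -0.963  0.02 ]
 [ 0.     0.     0.     1.   ]] [[346.1   0.  320.9]
 [  0.  346.1 204.3]
 [  0.    0.    1. ]]
[[ 0.631  0.188  0.114]
 [ 0.634  0.151  0.114]
 [ 0.638  0.114  0.111]
 [ 0.42  -0.177  1.187]
 [ 0.42  -0.177  1.187]]
edge slope [0.64769591 0.56630065] yaw -0.5747537689108376
cam if tool at p:
0.3 [0.4714315  0.10349386 0.25313203] [0.5089935  0.10708669 0.31979977]
row [-10.991, -8.662, 2.116, -0.174, -0.773, -0.417]
0.36 [0.42915256 0.0999596  0.29555844] [0.46671456 0.10355243 0.36222618]
row [-10.031, -9.116, 1.057, -0.174, -0.773, -0.417]
```

```bash
python3 - <<'E'
from h import *
C=np.array([.074,0,.02])
y=0.087
xe=np.array([np.cos(y),np.sin(y),0]);ye=np.array([-np.sin(y),np.cos(y),0]);O=np.array([.635,.117,0]);Z=np.array([0,0,1.])
th=np.deg2rad(32);ph=th+np.deg2rad(15.6)
tz=xe*np.sin(th)-Z*np.cos(th);Rt=np.c_[np.cross(ye,tz),ye,tz]
ax=xe*np.sin(ph)-Z*np.cos(ph)
for d in (.33,.4):
    cam=O+xe*.03+Z*.05-ax*d;p=cam-Rt@C;print(d,cam,p,"tip",p+tz*.182);go(p,Rt)
E
```

```text
0.33 [0.42211794 0.09843239 0.27251979] [0.47407785 0.10296434 0.32869478] tip [0.57015839 0.1113445  0.17435002]
row [-10.209, -9.064, 1.895, -0.125, -0.55, -0.432]
0.4 [0.37062157 0.09394087 0.31972096] [0.42258148 0.09847282 0.37589594] tip [0.51866202 0.10685298 0.22155119]
row [-9.041, -9.621, 0.716, -0.125, -0.55, -0.432]
```

{"method": "move_arm", "body": {
  "commands": [
    [[-9.04, -9.62, 0.72, -0.125, -0.55, -0.432], [-9.04, -9.62, 0.72, -0.125, -0.55, -0.432], [-9.04, -9.62, 0.72, -0.125, -0.55, -0.432], [-9.04, -9.62, 0.72, -0.125, -0.55, -0.432], [-9.04, -9.62, 0.72, -0.125, -0.55, -0.432], [-9.04, -9.62, 0.72, -0.125, -0.55, -0.432], [-9.04, -9.62, 0.72, -0.125, -0.55, -0.432], [-9.04, -9.62, 0.72, -0.125, -0.55, -0.432], [-9.04, -9.62, 0.72, -0.125, -0.55, -0.432], [-9.04, -9.62, 0.72, -0.125, -0.55, -0.432], [-9.04, -9.62, 0.72, -0.125, -0.55, -0.432], [-9.04, -9.62, 0.72, -0.125, -0.55, -0.432]]
  ]
}}

```text
time: 1.65
position: [0.4229, 0.0981, 0.3758]
tool_rot: [-0.041, 0.96, 0.012, 0.276]
ft_force: [0.6, 0.4, 0.1]
grip_width: 0.0867
grip_force: 0.0
```

```bash
python3 - <<'E'
from h import *
c=camera("wrist");cv2.imwrite("pics/w1.png",c["pixels"]);np.savez("w1.npz",**c)
E
```

```text
(no output)
```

View pics/w1.png

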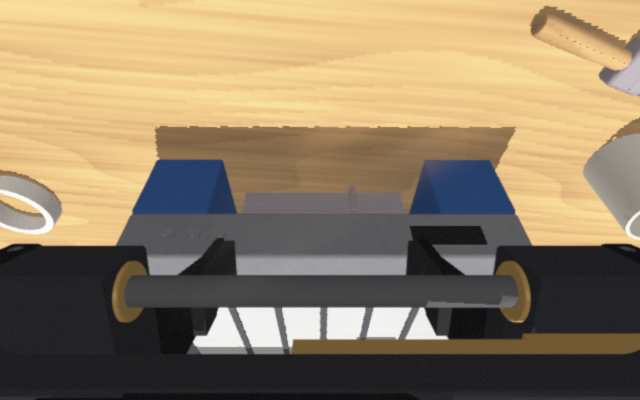

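```bash
python3 - <<'E'
from h import *
c=dict(np.load("w1.npz"));P=pts(c);K=c["camera_matrix"];E=np.linalg.inv(c["extrinsics"])
cv2.imwrite("pics/w1c.png",cv2.resize(c["pixels"][175:225,225:435],None,fx=3.8,fy=3.8,interpolation=cv2.INTER_CUBIC))
def ray(u,v,z):
    d=E[:3,:3]@np.array([(u-K[0,2])/K[0,0],-(v-K[1,2])/K[1,1],-1]);return E[:3,3]+d*(z-E[2,3])/d[2]
g=c["pixels"].astype(int).sum(2)
# ledge edge row per column over the tray and the blue
hs=cv2.cvtColor(c["pixels"],cv2.COLOR_BGR2HSV)
L=[]
for u in list(range(165,230,5))+list(range(430,500,5)):
    blue=(hs[150:240,u,0]>100)&(hs[150:240,u,0]<130)&(hs[150:240,u,1]>130)
    L.append((u,150+np.where(blue)[0].max()+.5))
L=np.array(L);w=np.array([ray(u,v,.085) for u,v in L]);k=np.polyfit(w[:,1],w[:,0],1);print("ledge line",k,"yaw",-np.arctan(k[0]),"res",np.std(np.polyval(k,w[:,1])-w[:,0]))
y=-np.arctan(k[0]);
# outer lateral ends of ledge/blue fronts at z=.085 : blue column extremes at row ~ 211
for r in (205,210):
    blue=(hs[r,:,0]>100)&(hs[r,:,0]<130)&(hs[r,:,1]>130);u=np.where(blue)[0];u=u[(u>100)&(u<550)];print(r,u.min(),u[u<320].max(),u[u>320].min(),u.max())
    print([ray(q,r,.085)[:2].round(4) for q in (u.min(),u.max())])
xe=np.array([np.cos(y),np.sin(y),0]);O=np.array([np.polyval(k,.117),.117,0])
F=P[196:211,255:340].reshape(-1,3);s=(F-O)@xe;print("face depth",np.percentile(s,[5,25,50,75,95]),"z",F[:,2].min(),F[:,2].max())
F=P[189:210,346:358];print(((F-O)@xe*1000).round()[::2].astype(int));print((F[...,2]*1000).round()[::2].astype(int))
print("eye pts",ray(352,195,.041), g[200,340:365])
E
```

```text
ledge line [-0.08118231  0.6494222 ] yaw 0.08100466803578568 res 0.0005392651114735623
205 136 232 413 511
[array([ 0.6438, -0.0697]), array([0.6118, 0.3067])]
210 134 232 411 513
[array([ 0.6518, -0.0741]), array([0.6189, 0.3125])]
face depth [0.04988532 0.05048099 0.05091392 0.05136184 0.0519688 ] z 0.011013667200504411 0.31954126813057215
[[50 51 51 23 22 20 20 22 23 51 50 50]
 [54 53 29 22 21 22 20 21 21 55 55 55]
 [51 50 32 23 21 21 21 22 21 50 51 51]
 [51 51 34 23 22 22 22 21 23 52 51 51]
 [48 48 37 25 23 22 21 21 21 47 49 48]
 [49 48 42 41 23 22 21 20 21 23 49 49]
 [49 49 44 45 23 22 22 22 21 23 48 48]
 [49 48 48 47 23 21 21 21 21 23 49 48]
 [47 48 49 49 22 22 21 21 22 22 49 49]
 [48 49 49 48 22 22 20 22 21 21 48 50]
 [48 48 47 49 24 22 22 22 22 22 25 49]]
[[ 0  0  0 28 29 30 30 29 27  0  0  0]
 [ 0  1 25 31 32 32 34 33 32 -1 -1 -1]
 [ 7  7 25 34 35 36 36 35 36  8  7  6]
 [11 10 27 37 38 38 39 39 38  9 10 10]
 [17 16 27 39 40 41 42 43 42 17 16 17]
 [19 21 26 27 44 44 46 46 46 44 20 19]
 [23 23 27 27 47 48 48 48 49 47 23 24]
 [26 27 27 27 50 52 51 52 52 50 26 27]
 [31 30 29 30 54 54 55 55 54 54 30 29]
 [34 33 33 33 57 57 58 57 58 58 34 32]
 [37 37 38 36 58 60 60 60 60 60 57 36]]
eye pts [0.6559909  0.15442115 0.041     ] [331 328 325 322 325 327 326 314 307 305 305 316 315 324 320 320 318 323
 323 331 328 327 325 328 327]
```

View pics/w1c.png

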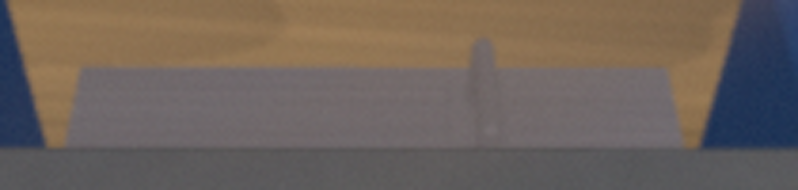

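```bash
python3 - <<'E'
from h import *
c=dict(np.load("w1.npz"));P=pts(c)
y=.0835;xe=np.array([np.cos(y),np.sin(y),0]);ye=np.array([-np.sin(y),np.cos(y),0])
O=np.array([.6399,.117,0])
D=(P-O)
s=D@xe;t=D@ye;z=P[...,2]
m=np.zeros(z.shape,bool);m[185:213,335:370]=1
e=m&(s<.026)&(s>.015)&(z>.03)&(z<.058);print("post s,t",np.median(s[e]),np.median(t[e]),t[e].min(),t[e].max(),e.sum())
m[:]=0;m[196:211,250:400]=1
f=m&(s>.04)&(s<.06)&(z>.01)&(z<.045);q=np.polyfit(t[f],s[f],1);print("face",q,"t range",t[f].min(),t[f].max())
st=np.median(s[f]);print(st)
# post centre = front+3.5
hc=np.polyval(q,np.median(t[e]))-.013
H=O+xe*hc+ye*np.median(t[e]);print("hole centre world",H)
# grasp
a=np.deg2rad(-123.7+90)
p=np.array([.4563,-.2834,.185])
for aa in (a,a+np.pi): 
  for zz in (.30,): go([p[0],p[1],zz],down(aa))
E
```

```text
post s,t 0.02133255310482999 0.035923451892607046 0.032919996593000746 0.03991558624447688 108
face [-0.00184436  0.05071412] t range -0.09112054074901844 0.1001091901553859
0.050827514598309365
hole centre world [0.67442058 0.15593824 0.        ]
row [0.986, -9.589, 1.607, 0.624, 0.299, 2.175]
row [0.986, -9.589, 1.607, -0.249, 0.521, -0.872]
```

{"method": "move_arm", "body": {
  "commands": [
    [[0.986, -9.589, 1.607, 0.624, 0.299, 2.175], [0.986, -9.589, 1.607, 0.624, 0.299, 2.175], [0.986, -9.589, 1.607, 0.624, 0.299, 2.175], [0.986, -9.589, 1.607, 0.624, 0.299, 2.175], [0.986, -9.589, 1.607, 0.624, 0.299, 2.175], [0.986, -9.589, 1.607, 0.624, 0.299, 2.175], [0.986, -9.589, 1.607, 0.624, 0.299, 2.175], [0.986, -9.589, 1.607, 0.624, 0.299, 2.175], [0.986, -9.589, 1.607, 0.624, 0.299, 2.175], [0.986, -9.589, 1.607, 0.624, 0.299, 2.175], [0.986, -9.589, 1.607, 0.624, 0.299, 2.175], [0.986, -9.589, 1.607, 0.624, 0.299, 2.175]]
  ]
}}

```text
time: 3.2
position: [0.4572, -0.2821, 0.3002]
tool_rot: [0.875, 0.484, 0.0, 0.004]
ft_force: [0.5, -0.7, 0.8]
grip_width: 0.087
grip_force: 0.0
```

```bash
python3 - <<'E'
from h import *
o=get_obs();print(o["q"].round(3),o["position"].round(4))
c=camera("wrist");cv2.imwrite("pics/w2.png",c["pixels"]);np.savez("w2.npz",**c)
P=pts(c);z=P[...,2]
hs=cv2.cvtColor(c["pixels"],cv2.COLOR_BGR2HSV)
d=P-np.array([.4563,-.2834,0])
m=(z>.022)&(z<.036)&(np.hypot(d[...,0],d[...,1])<.06)
q=(P[m][:,:2]*1000).astype(np.float32);print("handle",cv2.minAreaRect(q),len(q))
go([.4563,-.2834,.186],down(np.deg2rad(-33.7)))
E
```

```text
[-0.76   0.561  1.751 -0.003  0.822 -0.198] [ 0.4572 -0.2821  0.3002]
handle ((457.71795654296875, -281.4447326660156), (97.23575592041016, 21.989952087402344), 56.21737289428711) 3393
row [-0.027, -0.027, 2.853, 0.006, 0.003, 0.023]
```

View pics/w2.png

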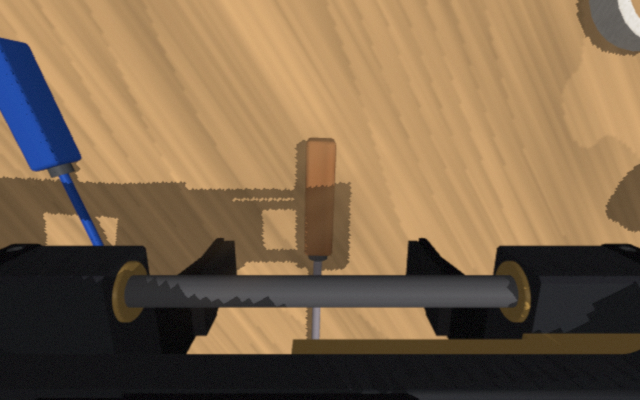

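```bash
python3 - <<'E'
from h import *
go([.4592,-.2792,.186],down(np.deg2rad(-33.8)))
E
```

```text
row [0.101, -0.022, 2.853, 0.006, 0.003, 0.025]
```

{"method": "move_arm", "body": {
  "commands": [
    [[0.1, -0.02, 0.8, 0.006, 0.003, 0.025], [0.1, -0.02, 1.6, 0.006, 0.003, 0.025], [0.1, -0.02, 2.2, 0.006, 0.003, 0.025], [0.1, -0.02, 2.6, 0.006, 0.003, 0.025], [0.1, -0.02, 2.85, 0.006, 0.003, 0.025], [0.1, -0.02, 2.85, 0.006, 0.003, 0.025], [0.1, -0.02, 2.85, 0.006, 0.003, 0.025]]
  ]
}}

```text
time: 4.12
position: [0.4592, -0.2805, 0.1868]
tool_rot: [0.88, 0.475, 0.001, 0.002]
ft_force: [0.2, -0.3, 0.0]
grip_width: 0.0872
grip_force: 0.0
```

{"method": "move_arm", "body": {
  "commands": [
    [[0, 0, 0, 0, 0, 0], [0, 0, 0, 0, 0, 0], [0, 0, 0, 0, 0, 0], [0, 0, 0, 0, 0, 0], [0, 0, 0, 0, 0, 0], [0, 0, 0, 0, 0, 0], [0, 0, 0, 0, 0, 0], [0, 0, 0, 0, 0, 0]]
  ],
  "claw": 1,
  "squeeze": 30
}}

```text
time: 5.12
position: [0.4589, -0.2803, 0.1862]
tool_rot: [0.88, 0.475, 0.001, 0.002]
ft_force: [0.3, 0.0, 0.7]
grip_width: 0.0216
grip_force: 30.0
```

{"method": "move_arm", "body": {
  "commands": [
    [[0, 0, -0.3, 0, 0, 0], [0, 0, -0.9, 0, 0, 0], [0, 0, -1.8, 0, 0, 0], [0, 0, -2.6, 0, 0, 0], [0, 0, -3.0, 0, 0, 0], [0, 0, -3.0, 0, 0, 0]]
  ]
}}

```text
time: 5.88
position: [0.4587, -0.2801, 0.3073]
tool_rot: [0.88, 0.475, 0.001, 0.003]
ft_force: [0.2, -0.4, -1.7]
grip_width: 0.0215
grip_force: 30.0
```

```bash
cat >> h.py <<'E'
YAW=.0835
xe=np.array([np.cos(YAW),np.sin(YAW),0]);ye=np.array([-np.sin(YAW),np.cos(YAW),0])
H=np.array([.6744,.1559,.041])   # hole centre
E
python3 - <<'E'
from h import *
p=H-.045*ye-.26*xe;p[2]=.30
print(p);go(p,down(YAW+np.pi/2))
o=get_obs();print(o["position"],o["grip_width"])
E
```

```text
[0.419059 0.089372 0.3     ]
row [7.174, -5.903, 0.14, 0.002, 0.007, -2.236]
[ 0.45867398 -0.28011003  0.3073262 ] 0.021462785037713688
```

{"method": "move_arm", "body": {
  "commands": [
    [[7.17, -5.9, 0.14, 0, 0.005, -2.236], [7.17, -5.9, 0.14, 0, 0.005, -2.236], [7.17, -5.9, 0.14, 0, 0.005, -2.236], [7.17, -5.9, 0.14, 0, 0.005, -2.236], [7.17, -5.9, 0.14, 0, 0.005, -2.236], [7.17, -5.9, 0.14, 0, 0.005, -2.236], [7.17, -5.9, 0.14, 0, 0.005, -2.236], [7.17, -5.9, 0.14, 0, 0.005, -2.236], [7.17, -5.9, 0.14, 0, 0.005, -2.236], [7.17, -5.9, 0.14, 0, 0.005, -2.236], [7.17, -5.9, 0.14, 0, 0.005, -2.236], [7.17, -5.9, 0.14, 0, 0.005, -2.236]]
  ]
}}

```text
time: 7.38
position: [0.4185, 0.0892, 0.2984]
tool_rot: [-0.045, 0.999, 0.001, -0.001]
ft_force: [-0.3, -1.2, -1.4]
grip_width: 0.0218
grip_force: 30.0
```

```bash
python3 - <<'E'
from h import *
p=H-.045*ye-.26*xe;p[2]=.30
go(p,down(YAW+np.pi/2))
o=get_obs();print(o["q"].round(3),o["position"].round(4))
c=camera("top");cv2.imwrite("pics/t2.png",cv2.resize(c["pixels"][80:300,140:400],None,fx=3,fy=2.7));np.savez("t2.npz",**c)
s=camera("scene");np.savez("s2.npz",**s);
w=camera("wrist");np.savez("w3.npz",**w);print("ok")
E
```

```text
row [-0.014, 0.002, -0.039, 0.001, -0.002, 0.006]
[-5.300e-02  4.620e-01  2.016e+00  2.000e-03  6.660e-01 -1.714e+00] [0.4185 0.0892 0.2984]
ok
```

View pics/t2.png

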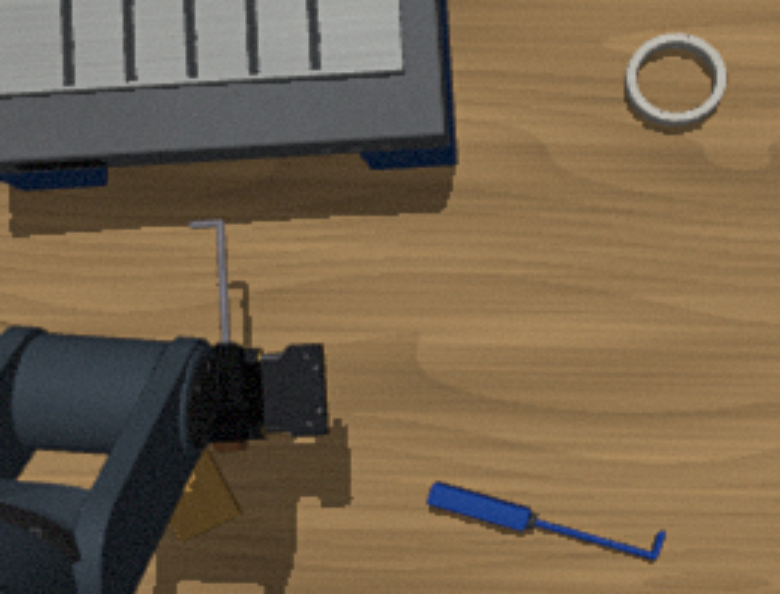

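```bash
python3 - <<'E'
from h import *
M=T();p=M[:3,3]
for n in ("t2","w3","s2"):
    P=pts(dict(np.load(n+".npz")))
    d=P-p; s=d@xe;t=d@ye;z=P[...,2]
    m=(z>.10)&(z<.16)&(s>.06)&(s<.19)&(abs(t)<.05)
    print(n,m.sum())
    sh=m&(abs(t)<.012)&(s<.15)&(s>.065)
    if sh.sum()>5: print(" shaft t=f(s)",np.polyfit(s[sh],t[sh],1).round(4),"z=f(s)",np.polyfit(s[sh],z[sh],1).round(4),np.median(z[sh]),"n",sh.sum(), "smax",s[m].max())
    tp=m&(t>.009)&(s>.14)
    if tp.sum()>2: print(" tip s",np.median(s[tp]),s[tp].min(),s[tp].max(),"t",t[tp].min(),t[tp].max(),"z",np.median(z[tp]),tp.sum())
print("tcp z",p[2])
E
```

```text
t2 141
 shaft t=f(s) [ 0.0008 -0.0019] z=f(s) [-0.0061  0.1284] 0.12749484627826374 n 102 smax 0.1584408196861304
 tip s 0.15400675359856686 0.15116722387075773 0.15698412623461463 t 0.009129815860237575 0.023013668784007964 z 0.12793577884056467 16
w3 0
s2 104
 shaft t=f(s) [ 0.0251 -0.0053] z=f(s) [-0.015   0.1285] 0.12691204350588406 n 79 smax 0.15888921243988996
 tip s 0.15571322013076044 0.15290532652139566 0.1585484611346559 t 0.010023449544707776 0.021661407171021788 z 0.12798068802707482 9
tcp z 0.29870239769802953
```

{"method": "move_arm", "body": {
  "commands": [
    [[0, 0, 0.6, 0, 0, 0], [0, 0, 1.3, 0, 0, 0], [0, 0, 1.8, 0, 0, 0], [0, 0, 2.1, 0, 0, 0], [0, 0, 2.1, 0, 0, 0]]
  ]
}}

```text
time: 8.15
position: [0.4189, 0.0893, 0.2148]
tool_rot: [-0.041, 0.999, 0.001, -0.001]
ft_force: [0.5, 0.3, -0.6]
grip_width: 0.0218
grip_force: 30.0
```

```bash
python3 - <<'E'
from h import *
o=get_obs();print(o["ft_force"].round(2),o["position"].round(4))
p=H-.045*ye-.155*xe;p[2]=.213
go(p,down(YAW+np.pi/2))
E
```

```text
[ 0.52  0.28 -0.6 ] [0.4189 0.0893 0.2148]
row [-2.63, 0.004, 0.042, 0.001, -0.001, -0.001]
```

Go in smoothly over 1 s.

{"method": "move_arm", "body": {
  "commands": [
    [[-0.4, 0, 0.04, 0, 0, 0], [-0.8, 0, 0.04, 0, 0, 0], [-1.2, 0, 0.04, 0, 0, 0], [-1.6, 0, 0.04, 0, 0, 0], [-2.0, 0, 0.04, 0, 0, 0], [-2.3, 0, 0.04, 0, 0, 0], [-2.5, 0, 0.04, 0, 0, 0], [-2.63, 0, 0.04, 0, 0, 0], [-2.63, 0, 0.04, 0, 0, 0], [-2.63, 0, 0.04, 0, 0, 0]]
  ]
}}

```text
time: 9.4
position: [0.5233, 0.0981, 0.214]
tool_rot: [-0.042, 0.999, 0.001, -0.0]
ft_force: [-0.5, -0.4, -1.6]
grip_width: 0.0213
grip_force: 30.0
```

```bash
python3 - <<'E'
from h import *
o=get_obs();print(o["ft_force"].round(2),o["position"].round(4))
d=o["position"]-H;print("rel hole: bend s",d@xe+.155,"t",d@ye-.002,"tip t",d@ye+.0235)
w=camera("wrist");cv2.imwrite("pics/w4.png",w["pixels"])
E
```

```text
[-0.51 -0.36 -1.65] [0.5233 0.0981 0.214 ]
rel hole: bend s -0.000396628832187107 t -0.04697404587584956 tip t -0.021474045875849557
```

View pics/w4.png

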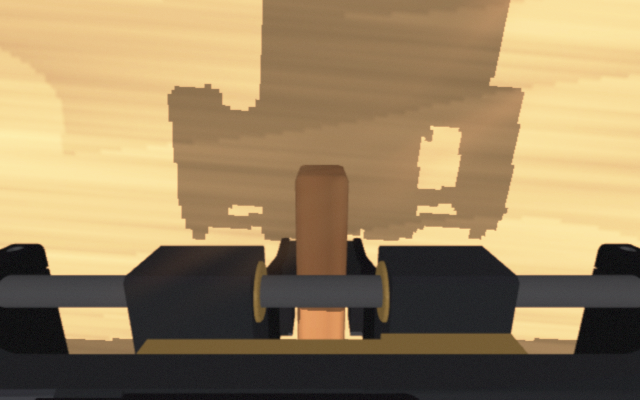

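{"method": "move_arm", "body": {
  "commands": [
    [[0, 0.1, 0, 0, 0, 0], [0, 0.2, 0, 0, 0, 0], [0, 0.3, 0, 0, 0, 0], [0, 0.4, 0, 0, 0, 0], [0, 0.48, 0, 0, 0, 0], [0, 0.54, 0, 0, 0, 0], [0, 0.58, 0, 0, 0, 0], [0, 0.58, 0, 0, 0, 0]]
  ]
}}

```text
time: 10.45
position: [0.5219, 0.1213, 0.2141]
tool_rot: [-0.042, 0.999, 0.001, 0.0]
ft_force: [1.1, 0.4, -1.1]
grip_width: 0.0215
grip_force: 30.0
```

```bash
cat > st.py <<'E'
from h import *
f=[]
o=get_obs();F=o["ft_force"];d=o["position"]-H
print("F s,t,z",(F@xe).round(2),(F@ye).round(2),F[2].round(2),"M",o["moment"].round(2),"bend s",round(d@xe+.155,4),"t",round(d@ye-.002,4),"tz",o["position"][2].round(4))
E
python3 st.py
```

```text
F s,t,z 1.16 0.28 -1.13 M [0.03 0.01 0.04] bend s 0.0002 t -0.0238 tz 0.2141
```

{"method": "move_arm", "body": {
  "commands": [
    [[0, 0.05, 0, 0, 0, 0], [0, 0.1, 0, 0, 0, 0], [0, 0.15, 0, 0, 0, 0], [0, 0.2, 0, 0, 0, 0], [0, 0.24, 0, 0, 0, 0], [0, 0.27, 0, 0, 0, 0], [0, 0.27, 0, 0, 0, 0]]
  ]
}}

```text
time: 11.32
position: [0.521, 0.1321, 0.2141]
tool_rot: [-0.042, 0.999, 0.001, 0.0]
ft_force: [0.1, -0.4, -1.3]
grip_width: 0.0216
grip_force: 30.0
```

```bash
python3 st.py
```

```text
F s,t,z 0.08 -0.36 -1.35 M [0.02 0.06 0.02] bend s 0.0001 t -0.0129 tz 0.2141
```

{"method": "move_arm", "body": {
  "commands": [
    [[0.05, 0, 0, 0, 0, 0], [0.1, 0, 0, 0, 0, 0], [0.15, 0, 0, 0, 0, 0], [0.2, 0, 0, 0, 0, 0], [0.25, 0, 0, 0, 0, 0], [0.3, 0, 0, 0, 0, 0], [0.35, 0, 0, 0, 0, 0], [0.4, 0, 0, 0, 0, 0]]
  ]
}}

```text
time: 12.32
position: [0.5054, 0.1307, 0.2143]
tool_rot: [-0.042, 0.999, 0.001, 0.001]
ft_force: [3.1, 0.6, -2.0]
grip_width: 0.0221
grip_force: 30.0
```

```bash
python3 st.py
```

```text
F s,t,z 3.14 0.38 -2.0 M [ 0.06 -0.43  0.03] bend s -0.0155 t -0.0131 tz 0.2143
```

{"method": "move_arm", "body": {
  "commands": [
    [[0.1, 0, 0, 0, 0, 0], [0.2, 0, 0, 0, 0, 0], [0.3, 0, 0, 0, 0, 0], [0.4, 0, 0, 0, 0, 0], [0.5, 0, 0, 0, 0, 0], [0.6, 0, 0, 0, 0, 0], [0.7, 0, 0, 0, 0, 0], [0.8, 0, 0, 0, 0, 0], [0.9, 0, 0, 0, 0, 0], [1.0, 0, 0, 0, 0, 0], [1.05, 0, 0, 0, 0, 0], [1.1, 0, 0, 0, 0, 0]]
  ]
}}

```text
time: 13.82
position: [0.4611, 0.127, 0.2141]
tool_rot: [-0.042, 0.999, 0.001, 0.0]
ft_force: [3.7, 0.9, -1.1]
grip_width: 0.0224
grip_force: 30.0
```

```bash
python3 st.py; python3 - <<'E'
from h import *
c=camera("top");cv2.imwrite("pics/t5.png",cv2.resize(c["pixels"][100:260,140:320],None,fx=3,fy=3))
E
```

```text
F s,t,z 3.81 0.63 -1.12 M [ 0.14 -0.51 -0.05] bend s -0.06 t -0.013 tz 0.2141
```

View pics/t5.png

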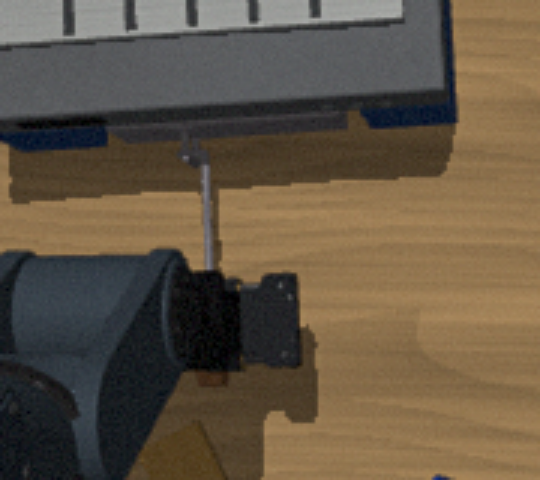

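{"method": "move_arm", "body": {
  "commands": [
    [[0.04, 0, 0, 0, 0, 0], [0.08, 0, 0, 0, 0, 0], [0.12, 0, 0, 0, 0, 0], [0.16, 0, 0, 0, 0, 0], [0.2, 0, 0, 0, 0, 0], [0.23, 0, 0, 0, 0, 0], [0.25, 0, 0, 0, 0, 0]]
  ]
}}

```text
time: 14.75
position: [0.4511, 0.1262, 0.2141]
tool_rot: [-0.042, 0.999, 0.001, 0.0]
ft_force: [3.3, 1.3, -1.7]
grip_width: 0.0219
grip_force: 30.0
```

```bash
python3 st.py
```

```text
F s,t,z 3.37 1.04 -1.71 M [ 0.11 -0.49  0.01] bend s -0.07 t -0.013 tz 0.2141
```

{"method": "move_arm", "body": {
  "commands": [
    [[0.025, 0, 0, 0, 0, 0], [0.05, 0, 0, 0, 0, 0], [0.05, 0, 0, 0, 0, 0]]
  ]
}}

```text
time: 15.12
position: [0.4491, 0.126, 0.2141]
tool_rot: [-0.042, 0.999, 0.001, 0.0]
ft_force: [2.8, 0.6, -0.6]
grip_width: 0.022
grip_force: 30.0
```

{"method": "move_arm", "body": {
  "commands": [
    [[0.02, 0, 0, 0, 0, 0], [0.04, 0, 0, 0, 0, 0], [0.04, 0, 0, 0, 0, 0]]
  ]
}}

```text
time: 15.5
position: [0.4475, 0.1258, 0.2141]
tool_rot: [-0.042, 0.999, 0.001, 0.0]
ft_force: [3.0, 1.5, -2.1]
grip_width: 0.022
grip_force: 30.0
```

{"method": "move_arm", "body": {
  "commands": [
    [[0.02, 0, 0, 0, 0, 0], [0.04, 0, 0, 0, 0, 0], [0.04, 0, 0, 0, 0, 0]]
  ]
}}

```text
time: 15.88
position: [0.4459, 0.1257, 0.2141]
tool_rot: [-0.042, 0.999, 0.001, 0.0]
ft_force: [2.5, 0.5, -1.5]
grip_width: 0.0218
grip_force: 30.0
```

{"method": "move_arm", "body": {
  "commands": [
    [[0.02, 0, 0, 0, 0, 0], [0.03, 0, 0, 0, 0, 0], [0.03, 0, 0, 0, 0, 0]]
  ]
}}

```text
time: 16.25
position: [0.4452, 0.1256, 0.2141]
tool_rot: [-0.042, 0.999, 0.001, 0.001]
ft_force: [3.6, 0.5, -1.2]
grip_width: 0.0219
grip_force: 30.0
```

{"method": "move_arm", "body": {
  "commands": [
    [[0.02, 0, 0, 0, 0, 0], [0.04, 0, 0, 0, 0, 0], [0.04, 0, 0, 0, 0, 0]]
  ]
}}

```text
time: 16.62
position: [0.4445, 0.1255, 0.2142]
tool_rot: [-0.042, 0.999, 0.001, 0.002]
ft_force: [6.5, 0.6, -3.1]
grip_width: 0.0218
grip_force: 30.0
```

```bash
python3 st.py; python3 - <<'E'
from h import *
c=camera("top");P=pts(c);d=P-H;s=d@xe;t=d@ye;z=P[...,2]
# tray face top edge / ledge front in engraver frame
m=(z>.055)&(z<.075)&(t>-.12)&(t<.06)&(s<-.02)&(s>-.12);print("tray top/face s pct",np.percentile(s[m],[2,10,50,90]).round(4),m.sum(),"expected face at full-out", 0.6399)
O=np.array([.6399,.117,0]);so=(P-O)@xe;print("rel ledge",np.percentile(so[m],[2,10,50]).round(4))
E
```

```text
F s,t,z 6.53 0.07 -3.14 M [ 0.21 -0.75  0.  ] bend s -0.0766 t -0.0131 tz 0.2142
tray top/face s pct [-0.0813 -0.0633 -0.055  -0.0521] 194 expected face at full-out 0.6399
rel ledge [-0.0437 -0.0257 -0.0173]
```

{"method": "move_arm", "body": {
  "commands": [
    [[0.015, 0, 0, 0, 0, 0], [0.03, 0, 0, 0, 0, 0], [0.03, 0, 0, 0, 0, 0], [0.03, 0, 0, 0, 0, 0]]
  ]
}}

```text
time: 17.18
position: [0.444, 0.1254, 0.2143]
tool_rot: [-0.042, 0.999, 0.001, 0.003]
ft_force: [8.0, 2.7, -3.6]
grip_width: 0.0217
grip_force: 30.0
```

```bash
python3 st.py
```

```text
F s,t,z 8.2 2.01 -3.57 M [ 0.17 -0.97  0.03] bend s -0.0771 t -0.0132 tz 0.2143
```

{"method": "move_arm", "body": {
  "commands": [
    [[-0.05, 0, 0, 0, 0, 0], [-0.1, 0, 0, 0, 0, 0], [-0.15, 0, 0, 0, 0, 0], [-0.2, 0, 0, 0, 0, 0], [-0.2, 0, 0, 0, 0, 0]]
  ]
}}

```text
time: 17.8
position: [0.4494, 0.1261, 0.2139]
tool_rot: [-0.042, 0.999, 0.001, -0.001]
ft_force: [0.0, 0.1, -1.0]
grip_width: 0.0219
grip_force: 30.0
```

```bash
python3 st.py
```

```text
F s,t,z 0.01 0.14 -0.98 M [0.06 0.03 0.  ] bend s -0.0717 t -0.013 tz 0.2139
```

{"method": "move_arm", "body": {
  "commands": [
    [[-0.02, -0.05, 0, 0, 0, 0], [-0.02, -0.12, 0, 0, 0, 0], [-0.02, -0.2, 0, 0, 0, 0], [-0.02, -0.3, 0, 0, 0, 0], [-0.02, -0.3, 0, 0, 0, 0]]
  ]
}}

```text
time: 18.42
position: [0.4519, 0.1138, 0.2141]
tool_rot: [-0.041, 0.999, 0.001, 0.0]
ft_force: [-1.0, -0.2, -1.6]
grip_width: 0.022
grip_force: 30.0
```

```bash
python3 st.py
```

```text
F s,t,z -0.97 -0.14 -1.64 M [ 0.02  0.04 -0.02] bend s -0.0702 t -0.0254 tz 0.2141
```

{"method": "move_arm", "body": {
  "commands": [
    [[0, -0.1, 0, 0, 0, 0], [0, -0.2, 0, 0, 0, 0], [0, -0.3, 0, 0, 0, 0], [0, -0.45, 0, 0, 0, 0], [0, -0.6, 0, 0, 0, 0], [0, -0.75, 0, 0, 0, 0], [0, -0.75, 0, 0, 0, 0]]
  ]
}}

```text
time: 19.3
position: [0.4545, 0.0838, 0.214]
tool_rot: [-0.041, 0.999, 0.001, 0.0]
ft_force: [0.5, -0.5, -1.4]
grip_width: 0.0216
grip_force: 30.0
```

```bash
python3 st.py
```

```text
F s,t,z 0.42 -0.54 -1.42 M [ 0.08  0.02 -0.02] bend s -0.0701 t -0.0555 tz 0.214
```

{"method": "move_arm", "body": {
  "commands": [
    [[0.3, 0, 0, 0, 0, 0], [0.6, 0, 0, 0, 0, 0], [0.7, -0.5, 0, 0, 0, 0], [0.7, -1.3, 0, 0, 0, 0], [0.7, -2.2, 0, 0, 0, 0], [0.7, -3.2, 0, 0, 0, 0], [0.7, -4.2, 0, 0, 0, 0], [0.7, -4.8, 0, 0, 0, 0], [0.7, -5.0, 0.2, 0, 0, 0], [0.7, -5.0, 0.45, 0, 0, 0], [0.7, -5.0, 0.6, 0, 0, 0], [0.7, -5.0, 0.6, 0, 0, 0]]
  ]
}}

```text
time: 20.8
position: [0.4427, -0.1162, 0.189]
tool_rot: [-0.043, 0.999, 0.001, -0.001]
ft_force: [0.5, -0.2, -0.7]
grip_width: 0.0221
grip_force: 30.0
```

```bash
python3 st.py; python3 -c "
from h import *
M=T();print(M[:3,3])"
```

```text
F s,t,z 0.5 -0.25 -0.75 M [ 0.04 -0.   -0.03] bend s -0.0986 t -0.2538 tz 0.189
[ 0.44268704 -0.11616017  0.18903509]
```

{"method": "move_arm", "body": {
  "commands": [
    [[0, 0, 0.03, 0, 0, 0], [0, 0, 0.06, 0, 0, 0], [0, 0, 0.06, 0, 0, 0]]
  ]
}}

```text
time: 21.18
position: [0.4432, -0.1172, 0.1875]
tool_rot: [-0.042, 0.999, 0.0, 0.0]
ft_force: [-0.8, 0.2, -1.1]
grip_width: 0.0219
grip_force: 30.0
```

```bash
python3 st.py
```

```text
F s,t,z -0.75 0.24 -1.12 M [0.03 0.09 0.  ] bend s -0.0981 t -0.2549 tz 0.1875
```

{"method": "move_arm", "body": {
  "commands": [
    [[0, 0, 0.02, 0, 0, 0], [0, 0, 0.04, 0, 0, 0], [0, 0, 0.04, 0, 0, 0]]
  ]
}}

```text
time: 21.55
position: [0.4432, -0.1174, 0.1861]
tool_rot: [-0.042, 0.999, 0.0, 0.001]
ft_force: [-0.4, 0.2, 3.5]
grip_width: 0.0217
grip_force: 30.0
```

```bash
python3 st.py
```

```text
F s,t,z -0.42 0.25 3.48 M [ 0.02  0.09 -0.04] bend s -0.0982 t -0.255 tz 0.1861
```

Touched down. Release, then lift.

{"method": "move_arm", "body": {
  "commands": [
    [[0, 0, 0, 0, 0, 0], [0, 0, 0, 0, 0, 0], [0, 0, 0, 0, 0, 0], [0, 0, 0, 0, 0, 0], [0, 0, 0, 0, 0, 0], [0, 0, 0, 0, 0, 0]]
  ],
  "claw": -1
}}

```text
time: 22.3
position: [0.4432, -0.1173, 0.1858]
tool_rot: [-0.042, 0.999, 0.001, 0.0]
ft_force: [-0.7, 1.2, 0.8]
grip_width: 0.0738
grip_force: 0.0
```

{"method": "move_arm", "body": {
  "commands": [
    [[0, 0, -0.3, 0, 0, 0], [0, 0, -0.8, 0, 0, 0], [0, 0, -1.5, 0, 0, 0], [0, 0, -2.4, 0, 0, 0], [0, 0, -3.4, 0, 0, 0], [0.5, -1, -4.4, 0, 0, 0], [1, -2.2, -5, 0, 0, 0], [1, -3.6, -5, 0, 0, 0], [1, -5, -5, 0, 0, 0], [1, -5.5, -5, 0, 0, 0], [1, -5.5, -5, 0, 0, 0]]
  ]
}}

```text
time: 23.68
position: [0.4212, -0.3406, 0.3856]
tool_rot: [-0.041, 0.999, 0.001, 0.0]
ft_force: [0.4, 0.8, -0.1]
grip_width: 0.0867
grip_force: 0.0
```

```bash
python3 - <<'E'
from h import *
c=camera("top");cv2.imwrite("pics/t6.png",c["pixels"]);P=pts(c);d=P-np.array([.4432,-.1174,0]);s=d@xe;t=d@ye;z=P[...,2]
m=(z>.006)&(z<.05)&(abs(t)<.06)&(s>-.08)&(s<.18)
for a,b in((-.04,.04),(.06,.10),(.11,.15),(.15,.165)):
    q=m&(s>a)&(s<b);print(a,b,q.sum(),np.median(z[q]),np.median(t[q]))
print(get_obs()["position"])
E
```

```text
-0.04 0.04 263 0.0284586292362509 -0.0021331548874035126
0.06 0.1 39 0.016189641977714813 -0.0021525709682832057
0.11 0.15 38 0.016049919139254513 -0.0021706368270532047
0.15 0.165 25 0.016876840430636586 0.00759869631864579
[ 0.42104423 -0.33914872  0.38536881]
```

View pics/t6.png

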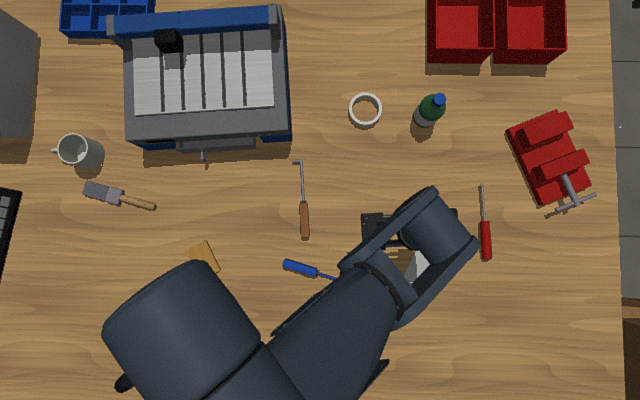

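```bash
python3 -c "
from rig import *
print(hand_in())"
```

```text
the job is handed in; nothing more can be done
None
```

I hooked the tray and drew it out to its stop (about 8 N of pull at the stop), unhooked the rod, laid it flat on the bench clear of other things, and handed the job in at about 24 s; the judge's verdict was not shown.

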